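Clamp a channel and set the hold-down screw

ROBOT

A 7-joint arm with a two-finger parallel gripper is mounted at the origin on the work surface. World frame = base frame: x ahead of the robot, y to its left, z up, the work surface at z = 0. Lengths are in m, angles in degrees, forces in N, time in s.
With the tool pointing down it reaches from about 0.4 to 0.85 m from the base axis. Payload 4.5 kg.
Tool frame: the origin (TCP) lies midway between the tips of the shut fingers; the grasp point (between the pads) lies 19 mm behind it; z points along the fingers, y is the line along which they close (so a half turn about z gives the same grasp; the last joint's range is limited). The gripper opens to 88 mm and grips with 3 to 60 N. Pads are 18 mm wide; open, the fingers measure 123 mm over their backs; the gripper's body (75 mm by 187 mm) begins 45 mm behind the grasp point.
Start: joints at [75.275, 39.483, -11.15, 89.685, 9.013, 51.709, -12.324], TCP at [0.179, -0.599, 0.216] pointing down, gripper open.
Joint ranges: [-172.22, 172.22], [-26.19, 119.32], [-84.43, 86.54], [7.71, 146.69], [-57.33, 237.33], [2.42, 119.75], [-152.13, 152.13]. Speed limits (degrees/s): [147.25, 147.25, 180, 180, 180, 180, 180].

INTERFACE

Orientations are given as [roll, pitch, yaw] about the fixed x, y, z axes, in that order (R = Rz(yaw) Ry(pitch) Rx(roll)).
In Python, from rig import get_state, snapshot, close_job gives the robot as it stands. The module is installed in compiled form; this text tells all that it offers.
- The arm moves only by the shell command python3 -m handwheel 'ROWS' [FORCE]. ROWS is a JSON object of lists of equal length, an entry for each row: "translation": the shift along the tool's x, y, z in m, a list of three; "spin": the turn about the tool's z in rad; "hand": the finger opening in m, from 0 to 0.0881. In form: {"translation": [[dx, dy, dz], ...], "spin": [spin, ...], "hand": [hand, ...]}. A call has 1 to 8 rows; each row shifts and turns the commanded pose from where the row before left it, along the tool's axes as they then stand; what a row does not reach is not made up. A row lasts 1/10 s, in which the tool goes at most 50 mm and 8.59 degrees, less where a joint would pass 70% of its speed; a pose out of reach is approached as far as the arm can. A call is refused whole if a number of a shift passes 0.05 or a number of a turn 0.15, either way. A call with a gripper value outside its range is refused whole. The fingers move at their own pace and stop on an object; FORCE is the grip in N (left out, the last holds). Time passes only in rows, so rows that do not move let the fingers close. It gives the time, the measured TCP pose, the force, the opening and the grip force at its end, in the units of the state.
- get_state(): the state, without advancing time (a new reading comes with each control period).
- snapshot(name): name is "scene" or "top" or "wrist"; returns a dict with "color" (400x640x3 uint8, red, green, blue), "z_map" (400x640 float32, m along the optical axis (not along the pixel's ray), 0 where there is no reading), "fovy" (degrees; the focal length in pixels is half the picture's height over the tangent of half this angle, whatever the lens; pixels are square), "cx", "cy" (the principal point, pixels), "cam_to_world" (4x4, takes a point from camera to world coordinates); the wrist camera has in their place "mount" (4x4, takes a point from camera to tool coordinates, whose origin is the TCP and whose axes are the flange's). Camera axes: x right, y down, z forward; pixel columns grow to the right and rows downward; lengths in m; the calibration is good to about 2 mm. The wrist camera is an equidistant fisheye: a pixel r from the principal point sees the ray r / f radians off the axis. A picture is of the moment at which its call begins: read the wrist's pose just before it.
- close_job(): hands the job in; it is judged then, once.
The state is a dict: "t": time; "joints": joint angles; "qvel": joint speeds; "joint_efforts": joint torques, N m; "eef_pos": TCP position; "eef_rot": TCP orientation; "wrist_force": force on the tool from outside, world axes, zero at the start; "torque": the same for the moment, N m; "opening": finger opening in m; "grip_force": force on a finger pad.
Only numpy, scipy, OpenCV 4.12 (cv2) and the standard library are available. Lean on these libraries where they do the work, as an engineer would, in place of code of your own. Each camera call takes 0.05 s, during which the arm holds its last target. There are 200 camera calls.

TASK

Swing the vise's lever until its jaw grips the loose piece of channel tight against the fixed jaw, and leave it clamped. Then turn the winged hold-down screw on the bridge clockwise until it seats, back it off a quarter turn, and finish still gripping the wings, holding the screw there for the lock nut to be fitted. Leave the other things on the bench alone.

Things in the scene. Friction and masses are not known exactly. Their poses are not given: they have to be found in the camera images.
- vise: drill vise bolted to the table, grey base 110 x 290 x 30 mm. Origin at table height, z up; y runs along the vise from the lever end (-y) to the fixed jaw (+y). At +y a dark bridge (top 100 mm above the table) reaches over the channel and carries the winged screw. Vertical axes: lever pivot at vise x = 0, y = -130 mm; screw at x = 0, y = +20 mm.
- jaw: moving steel jaw, 100 mm wide, 34 mm high, driven by the lever 14 mm per rad towards +y of the vise. Origin: bottom middle of its clamping face, at vise y = -30 mm when the lever is at 0; springs behind it (8 N per mm) let it yield when clamped. The fixed jaw, of the same size, has its face at vise y = +50 mm.
- channel: the workpiece: loose piece of rusty U-channel, 80 mm long (its x), 60 mm wide (its y, across the jaws), 30 mm high, flanges down, web up, standing between the jaws with some mm of play. Origin: centre of its underside, 30 mm above the table.
- lever (a joint): vise lever (rad), 0 = open; grows clockwise seen from above and closes the jaw. The arm points at 250 deg (counter-clockwise from vise x) minus this angle. The jaw has pushed the channel home at about 1.43, then gets springily stiffer (tight at 1.55 to 1.7, end stop 1.85). Some 3.5 N at the handle moves it, 5 to 9 N tightens it; it stays where it is left.
- lever_grip (a point): grip point of the lever's handle: an upright round black post, 14 mm across, its top 118 mm above the table, 90 mm from the pivot; the flat lever arm below it has its top 78 mm above the table. The point is on the post's axis, 105 mm above the table.
- screw (a joint): winged hold-down screw (rad), grows clockwise seen from above (tightening), which drives a foot under the bridge down onto the channel, 2 mm per rad; the wings keep their height. It seats hard at 4.0 and backs off as far as 0. Takes about 0.05 N m, stays where it is left. The wings point along vise x turned clockwise by this angle.
- wings_grip (a point): grip point on the screw's axis, 128 mm above the table, midway in the height of the steel wings: one flat upright bar 56 mm long (x), 10 mm thick (y), 28 mm high, from 112 to 140 mm above the table and so 12 mm clear of the bridge. Pinch it across its thickness. x axis along the bar, y through its thickness, z up.
- flat_bar: loose flat steel bar 25 x 110 x 12 mm near the vise; bystander. Origin: centre of its underside.
- pipe_small: loose rusty pipe offcut, 60 mm across, 70 mm tall, beside the vise; bystander. Origin: centre of its underside.
- pipe_large: loose rusty pipe offcut, 90 mm across, 110 mm tall; bystander. Origin: centre of its underside.
- hammer: loose hammer; bystander. Origin: on the table under it.
- wrench: loose wrench; bystander. Origin: on the table under it.
- screwdriver: loose screwdriver; bystander. Origin: on the table under it.
- square: loose steel square, legs 120 and 80 mm; bystander. Origin: on the table under it.
Mind the look-alikes: they are no part of the job. What is shaped like the channel but green or red is not meant.

How it is judged (in metres and radians):
On the way, in this order (a step that is already met when the one before it is completed fails the run):
1. the channel is clamped tight between the vise's jaws (contact force between jaw and channel above 5 N and y of channel in the frame of vise above 0.017 m), for 0.2 s.
2. the winged screw is turned clockwise until it seats (value of joint screw above 3.92 rad and contact force between jaw and channel above 3 N and y of channel in the frame of vise above 0.017 m), for 0.1 s.
At the end, for the whole second after the job is handed in: the channel is still clamped (jaw pressing with over 3 N, the channel's middle within 3 mm of its place against the fixed jaw) and upright, the screw rests a quarter turn (90 degrees, within 12) back from its seat, and the fingers grip the wings with over 3 N (value of joint screw between 2.209 and 2.649 rad and velocity of joint screw between -0.1 and 0.1 rad/s and contact force between the fingers and screw above 3 N and contact force between jaw and channel above 3 N and y of channel in the frame of vise above 0.017 m and angle between channel's own z axis and vertical below 0.1 rad); the arm keeps its last pose, push and grip.
It fails at once if one of the other things on the bench is moved by more than 30 mm (distance of any of flat_bar, pipe_small, pipe_large, hammer, wrench, screwdriver, square from where it was at the start of the episode above 0.03 m).
It also fails if it takes over 72 s, if anything falls off the work surface, if the arm or the gripper's body presses on something with over 40 N, if the wrist force passes 120 N, or if a joint passes its speed limit or range.

## Working session

There is one attempt and no reset: what is moved stays moved. The work goes in short steps, Python scripts to look and compute and a shell command to move; the robot and the scene stay as the last step left them, time stands still between calls to the robot, and variables do not carry over. Pictures are saved under pics/ and viewed, at most 10 in all, crops included, and the job is handed in when it is done.

```bash
mkdir -p pics
cat > h.py <<'E'
import numpy as np,cv2
from rig import get_state,snapshot
def grab(n):
    s=snapshot(n); np.savez('pics/'+n+'.npz',**s); cv2.imwrite('pics/'+n+'_raw.png',s['color'][:,:,::-1]); return s
def cloud(s):
    f=200/np.tan(np.radians(s['fovy'])/2)
    v,u=np.mgrid[:400,:640]; z=s['z_map']
    P=np.stack([(u-s['cx'])/f*z,(v-s['cy'])/f*z,z],-1)
    T=s['cam_to_world']; W=P@T[:3,:3].T+T[:3,3]; W[z==0]=np.nan
    return W
E
python3 - <<'E'
from h import *
print(get_state())
a=grab('top');b=grab('scene')
for s in(a,b): print(s['fovy'],s['cx'],s['cy'],s['cam_to_world'].round(3).tolist())
E
```

```text
{'t': 0.0, 'joints': array([ 75.27472083,  39.53288747, -11.14565764,  89.74413627,
         9.01164691,  51.70967896, -12.3251443 ]), 'qvel': array([-0.13373689,  0.06102927,  0.0316481 , -0.1238244 , -0.07158211,
        0.00369711, -0.17574421]), 'joint_efforts': array([ 4.95750392e-04, -5.27561331e+01, -1.26681402e+00, -1.53432423e+01,
       -5.25996136e-02,  6.54658681e-03,  1.78703458e-04]), 'eef_pos': array([ 0.17897089, -0.59812693,  0.21521708]), 'eef_rot': array([-1.79895309e+02,  6.38317922e-03,  1.66658332e+01]), 'wrist_force': array([-0.02610611, -0.84513913,  0.24465746]), 'torque': array([ 0.00880691,  0.0099092 , -0.01152735]), 'grip_force': 0.0, 'opening': 0.08865586461271287}
43.77149431883472 317.92207297792993 195.8571433069798 [[-0.028, -0.99, 0.135, 0.41], [-1.0, 0.026, -0.014, 0.04], [0.01, -0.135, -0.991, 1.512], [0.0, 0.0, 0.0, 1.0]]
51.54986825330645 316.0576513668391 200.2115724531046 [[0.849, 0.427, -0.312, 0.988], [0.529, -0.673, 0.517, -0.632], [0.011, -0.604, -0.797, 1.141], [0.0, 0.0, 0.0, 1.0]]
```

View pics/top_raw.png

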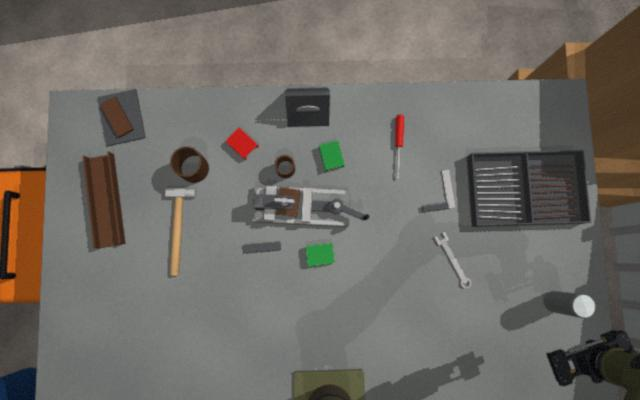

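View pics/scene_raw.png

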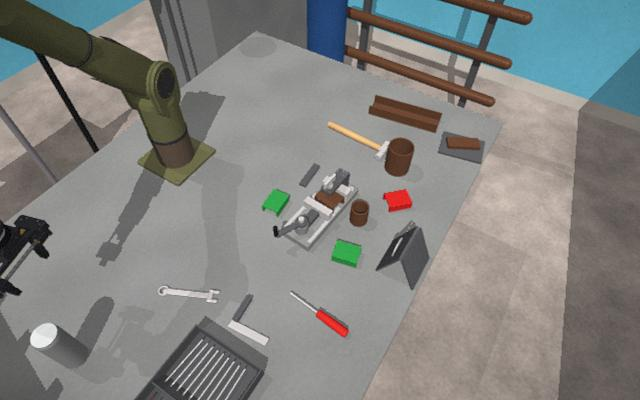

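The top view shows the vise at about (300,207), with the rusty channel between its jaws at (290,202). The wings are at about (283,204), and the lever pivot is at (337,206) with its handle at (366,216). Look-alikes: green blocks at (331,156) and (320,255), a red one at (241,143), and rusty pieces at (116,117) and (103,200) away from the vise. Only the rusty one in the vise fits. I'll confirm this with an enlarged crop and measure.

Run:
```python
from h import *
a=dict(np.load('pics/top.npz'));b=dict(np.load('pics/scene.npz'))
A=a['color'][170:245,235:385,::-1]; B=b['color'][155:255,255:405,::-1]
cv2.imwrite('pics/crop1.png',np.hstack([cv2.resize(A,(480,240),interpolation=2),cv2.resize(B,(300,200),interpolation=2).repeat(1,0) if 0 else cv2.resize(B,(310,240),interpolation=2)]))
for n,s,(r0,r1,c0,c1) in(('top',a,(170,245,235,385)),('scene',b,(155,255,255,405))):
    W=cloud(s); w=W[r0:r1,c0:c1].reshape(-1,3); uv=np.mgrid[r0:r1,c0:c1].reshape(2,-1).T
    print(n,'table z',np.nanmedian(W[200:300,100:160,2]) if n=='top' else '')
    for lo,hi in((.02,.04),(.055,.07),(.07,.085),(.09,.105),(.11,.125),(.13,.15)):
        m=(w[:,2]>lo)&(w[:,2]<hi)
        if m.sum()<3: print(lo,m.sum());continue
        p=w[m]
        r=cv2.minAreaRect((p[:,:2]*1000).astype(np.float32))
        print(lo,hi,m.sum(),p.mean(0).round(4),'rect',np.round(r[0],1),np.round(r[1],1),round(r[2],1),'uv',uv[m].mean(0).round(1)[::-1])
```

```text
top table z 0.002095166322710451
0.02 0.04 1711 [0.5767 0.0488 0.0309] rect [580.   72.4] [292.8 221.1] 88.2 uv [308.2 207.9]
0.055 0.07 868 [0.5919 0.0971 0.0628] rect [610.9  76.6] [242.2 149.5] 85.8 uv [291.5 201.9]
0.07 0.085 307 [ 0.5715 -0.0322  0.0778] rect [560.5  43.3] [299.  150.3] 57.4 uv [336.1 207.1]
0.09 0.105 444 [0.59   0.1443 0.0998] rect [578.1  46.3] [319.5  45.2] 82.6 uv [274.4 201.4]
0.11 0.125 39 [ 0.5601 -0.0057  0.117 ] rect [571.4  29.7] [305.7  19.8] 79.0 uv [327.5 209.8]
0.13 0.15 80 [0.5883 0.1164 0.1399] rect [588.2 116.4] [53.2 11.4] 87.4 uv [283.4 199.9]
scene table z 
0.02 0.04 2211 [0.6287 0.0599 0.0316] rect [674.2 112.7] [516.4 384.3] 57.5 uv [330.6 216.7]
0.055 0.07 919 [0.6198 0.1015 0.063 ] rect [647.6 142.4] [369.9 393.9] 22.2 uv [335.2 200.7]
0.07 0.085 396 [0.638  0.0452 0.0777] rect [643.2 135.2] [381.6 405.8] 22.3 uv [330.4 213.2]
0.09 0.105 385 [0.6412 0.1313 0.099 ] rect [647.  126.1] [384.4 394. ] 20.8 uv [346.5 191.4]
0.11 0.125 81 [0.6571 0.0556 0.1173] rect [651.3 121.6] [384.3 393. ] 19.4 uv [338.8 206.8]
0.13 0.15 77 [0.6135 0.1002 0.1392] rect [733.8  48.5] [ 54.5 340.3] 66.2 uv [335.3 185.6]
```

View pics/crop1.png

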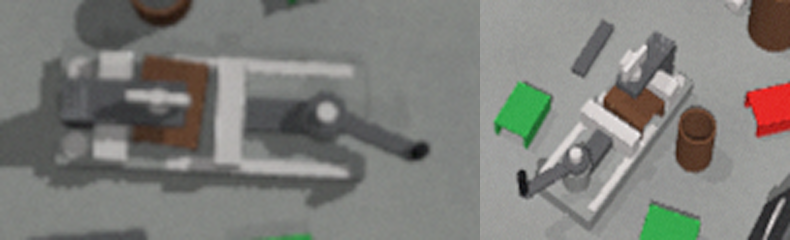

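The crop confirms it: the rusty U-channel sits between the jaws under the bridge, and the wings lie along the vise. The black handle is at about (366,217) in the top image. Next come the poses, region by region.

Run:
```python
from h import *
for n in('top','scene'):
    s=dict(np.load(f'pics/{n}.npz')); W=cloud(s); C=s['color'].astype(int); w=W.reshape(-1,3); c=C.reshape(-1,3)
    reg=(abs(w[:,0]-.575)<.13)&(w[:,1]>-.17)&(w[:,1]<.22)
    sat=c.max(1)-c.min(1)
    def rep(name,m):
        p=w[m&reg]
        if len(p)<5: print(n,name,len(p));return
        k=(p[:,:2]*1000).round()
        # largest component on 4mm raster
        im=np.zeros((120,120),np.uint8); ij=((p[:,:2]-[.44,-.2])/.004).astype(int); im[ij[:,0],ij[:,1]]=1
        im=cv2.dilate(im,np.ones((3,3),np.uint8)); q,l,st,_=cv2.connectedComponentsWithStats(im)
        ll=l[ij[:,0],ij[:,1]]
        for b in range(1,q):
            pp=p[ll==b]
            if len(pp)<12: continue
            r=cv2.minAreaRect((pp[:,:2]*1000).astype(np.float32)); print(n,name,len(pp),pp.mean(0).round(4),np.round(r[0],1),np.round(r[1],1),round(r[2],1),'rgb',c[m&reg][ll==b].mean(0).round())
    z=w[:,2]
    rep('base',(z>.022)&(z<.036)); rep('jaw64/chan',(z>.055)&(z<.07)); rep('jawwhite',(z>.055)&(z<.07)&(sat<20)&(c.min(1)>140)); rep('chan',(z>.055)&(z<.068)&(c[:,0]-c[:,2]>25))
    rep('lever',(z>.07)&(z<.085)); rep('bridge',(z>.095)&(z<.105)); rep('118',(z>.108)&(z<.125)); rep('wings',(z>.13)&(z<.15));rep('flatbar/low',(z>.007)&(z<.017))
    rep('dark',(z>.085)&(z<.13)&(c.max(1)<45))
```

```text
top base 209 [0.4571 0.02   0.0303] [457.8  21.2] [24.5 80.2] 1.2 rgb [ 53. 142.  72.]
top base 1060 [0.5596 0.0686 0.0305] [585.6  72.4] [290.5 110.5] 85.6 rgb [111. 111. 110.]
top base 439 [ 0.6146 -0.0191  0.0303] [615.2 -18.3] [117.9  48.8] 77.7 rgb [138. 139. 136.]
top base 25 [0.635  0.1399 0.0304] [633.5 138.6] [11.8 25.4] 88.6 rgb [105. 106. 104.]
top base 18 [0.6823 0.1159 0.0291] [688.  116.7] [54.1 26.9] 86.8 rgb [49. 36. 27.]
top base 37 [ 0.7003 -0.0212  0.0309] [700.1 -25.3] [ 9.8 45.7] 6.9 rgb [ 44. 132.  62.]
top jaw64/chan 840 [0.5892 0.0965 0.0627] [585.8  71.9] [228.5 100.3] 86.6 rgb [130. 120. 113.]
top jaw64/chan 40 [0.6858 0.1145 0.0652] [688.7 118. ] [28.7 56.3] 1.5 rgb [77. 56. 44.]
top jawwhite 257 [0.5847 0.0541 0.0643] [583.7  54.3] [23.9 97.9] 85.8 rgb [176. 174. 172.]
top jawwhite 54 [0.551  0.1643 0.0644] [552.2 164.9] [27.1 17.7] 87.2 rgb [170. 168. 166.]
top jawwhite 74 [0.6299 0.1577 0.0642] [629.8 158. ] [27.1 21.9] 89.2 rgb [166. 164. 162.]
top chan 273 [0.5964 0.1027 0.0608] [594.7 108.5] [57.6 78.4] 80.7 rgb [90. 63. 47.]
top chan 24 [0.684  0.111
[... 3168 characters left out ...]
540.6 -120.3] [12.  12.2] 52.6 rgb [41. 40. 42.]
scene 118 34 [0.5931 0.1071 0.1175] [593.1 108.7] [52.3 10. ] 74.5 rgb [147. 144. 143.]
scene wings 71 [0.5897 0.1087 0.1399] [589.5 112.1] [55.5 12. ] 83.8 rgb [186. 182. 181.]
scene flatbar/low 131 [0.4672 0.1723 0.0131] [467.5 175.3] [87.6 33.5] 88.4 rgb [96. 96. 98.]
scene flatbar/low 33 [0.4678 0.0165 0.0113] [470.8  28. ] [ 26.6 114.3] 0.5 rgb [ 84. 124.  91.]
scene flatbar/low 138 [0.6215 0.0082 0.0114] [644.8  50.4] [315.5 109.3] 67.8 rgb [121. 122. 120.]
scene flatbar/low 13 [0.6937 0.1373 0.0119] [692.8 134.6] [23.2  9.2] 44.0 rgb [70. 47. 34.]
scene dark 31 [ 0.5412 -0.1219  0.1074] [ 540.1 -120.9] [ 8.5 12.2] 52.8 rgb [25. 25. 27.]
```

```bash
R='{"translation":[[0.03,-0.0223,0],[0.03,-0.0223,0],[0.03,-0.0223,0],[0.03,-0.0223,0],[0.03,-0.0223,0],[0.03,-0.0223,0],[0.03,-0.0223,0],[0.03,-0.0223,0]],"spin":[0,0,0,0,0,0,0,0],"hand":[0.088,0.088,0.088,0.088,0.088,0.088,0.088,0.088]}' ; unset R
python3 -m handwheel '{"translation":[[0.03,-0.0223,0],[0.03,-0.0223,0],[0.03,-0.0223,0],[0.03,-0.0223,0],[0.03,-0.0223,0],[0.03,-0.0223,0],[0.03,-0.0223,0],[0.03,-0.0223,0]],"spin":[0,0,0,0,0,0,0,0],"hand":[0.088,0.088,0.088,0.088,0.088,0.088,0.088,0.088]}' 20
python3 -m handwheel '{"translation":[[0.03,-0.0223,0],[0.03,-0.0223,0],[0.03,-0.0223,0],[0.03,-0.0223,0],[0.03,-0.0223,0],[0.03,-0.0223,0],[0.03,-0.0223,0],[0.03,-0.0223,0]],"spin":[0,0,0,0,0,0,0,0],"hand":[0.088,0.088,0.088,0.088,0.088,0.088,0.088,0.088]}'
python3 -m handwheel '{"translation":[[0,0,0],[0,0,0],[0,0,0],[0,0,0],[0,0,0],[0,0,0],[0,0,0]],"spin":[-0.14,-0.14,-0.14,-0.14,-0.14,-0.14,0],"hand":[0.088,0.088,0.088,0.088,0.088,0.088,0.088]}'
python3 - <<'E'
from h import *
p=get_state();print(p['joints'].round(1),p['eef_pos'],p['eef_rot'])
s=grab('wrist');print(s['fovy'],s['cx'],s['cy'],s['mount'].round(4).tolist())
np.save('pics/wpose.npy',np.r_[p['eef_pos'],p['eef_rot']])
E
```

```text
t: 0.9
eef_pos: [0.3585, -0.3576, 0.2158]
eef_rot: [-180.0, 0.0, 16.7]
wrist_force: [1.2, -0.2, -0.2]
opening: 0.0882
grip_force: 0.0
t: 1.7
eef_pos: [0.5372, -0.1179, 0.2157]
eef_rot: [-180.0, 0.0, 16.7]
wrist_force: [0.6, -0.2, -1.0]
opening: 0.088
grip_force: 0.0
t: 2.4
eef_pos: [0.5363, -0.1194, 0.2156]
eef_rot: [-179.9, -0.0, 64.8]
wrist_force: [-0.4, 0.5, 0.4]
opening: 0.0878
grip_force: 0.0
[ 21.1  34.8 -21.9 102.5  17.2  46.  -34.5] [ 0.53634258 -0.11942461  0.21561819] [-1.79940435e+02 -7.44233251e-03  6.48074925e+01]
65.70646984690485 317.5625452207579 196.68164523051664 [[0.001, -0.9527, -0.3038, 0.0783], [1.0, 0.0007, 0.0009, -0.0004], [-0.0006, -0.3038, 0.9527, -0.1689], [0.0, 0.0, 0.0, 1.0]]
```

View pics/wrist_raw.png

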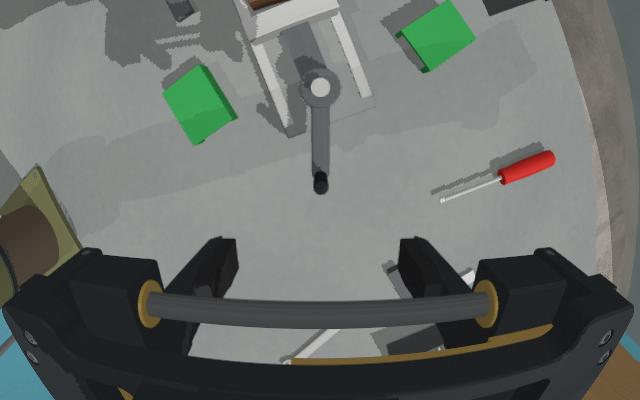

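The wrist view shows the post's top at (321,181), the pivot at (320,87), and the arm pointing straight along tool x. I'll measure the post through the fisheye.

```bash
cat >> h.py <<'E'
from scipy.spatial.transform import Rotation as Ro
def wcloud(s,pose):
    f=200/np.tan(np.radians(s['fovy'])/2)
    v,u=np.mgrid[:400,:640]; x=u-s['cx'];y=v-s['cy'];r=np.hypot(x,y)+1e-9;th=r/f; z=s['z_map']
    k=np.tan(th)/r*z
    P=np.stack([x*k,y*k,z],-1); M=s['mount']; P=P@M[:3,:3].T+M[:3,3]
    W=P@Ro.from_euler('xyz',pose[3:],degrees=True).as_matrix().T+pose[:3]; W[z==0]=np.nan
    return W
def rects(W,lo,hi,xy,rad,mn=20):
    m=((W[...,2]>lo)&(W[...,2]<hi)&(np.hypot(W[...,0]-xy[0],W[...,1]-xy[1])<rad)).astype(np.uint8)
    n,l,st,c=cv2.connectedComponentsWithStats(m)
    for i in range(1,n):
        if st[i,4]<mn: continue
        p=W[l==i]; r=cv2.minAreaRect((p[:,:2]*1000).astype(np.float32))
        print(lo,hi,st[i,4],p.mean(0).round(4),'rect',np.round(r[0],1),np.round(r[1],1),round(r[2],1),'px',c[i].round(1))
def delta(pose,xy,z):
    psi=np.radians(pose[5]); d=np.array(xy)-pose[:2]
    return np.round([d@[np.cos(psi),np.sin(psi)],d@[np.sin(psi),-np.cos(psi)],pose[2]-z],4)
E
python3 - <<'E'
from h import *
s=dict(np.load('pics/wrist.npz'));p=np.load('pics/wpose.npy'); W=wcloud(s,p)
print(np.nanmedian(W[200:230,300:340,2]))
rects(W,.113,.124,(.54,-.117),.03,5); rects(W,.085,.112,(.577,-.035),.03); rects(W,.07,.083,(.56,-.08),.08); rects(W,.022,.036,(.585,.0),.15)
print(delta(p,(.54,-.117),.086))
E
```

```text
0.00022496666163721035
0.113 0.124 195 [ 0.5396 -0.1182  0.1178] rect [ 539.4 -118.4] [13.1 13.6] 61.7 px [320.5 186.9]
0.085 0.112 287 [ 0.5769 -0.0376  0.0923] rect [577.1 -37.3] [17.  16.7] 65.0 px [320.   87.3]
0.07 0.083 2176 [ 0.5652 -0.063   0.079 ] rect [566.7 -70. ] [107.9  39.5] 72.8 px [320. 116.]
0.022 0.036 451 [0.5495 0.0855 0.0314] rect [556.6  79.3] [26.6 69.6] 60.0 px [251.9   8.1]
0.022 0.036 3415 [ 0.6125 -0.0243  0.0308] rect [605.4 -18.4] [122.7  57.4] 85.4 px [343.2  66.7]
0.022 0.036 1319 [ 0.7137 -0.0305  0.0302] rect [719.7 -33.3] [44.4 60.8] 12.9 px [423.4  40.6]
0.022 0.036 3189 [ 0.5425 -0.0137  0.0308] rect [543.5 -12.8] [124.5  40.2] 85.7 px [282.9  84.3]
0.022 0.036 1698 [0.4539 0.012  0.0299] rect [451.1  15.8] [35.5 81.4] 4.7 px [206.9 100.5]
[0.0038 0.0023 0.1296]
```

Post (0.5396, -0.1184) and pivot (0.577, -0.0375) are 89 mm apart, against 90 mm given, and the post top is at 0.118. That fits. Descend and grip.

```bash
python3 -m handwheel '{"translation":[[0.0023,0.0026,0.02],[0,0,0.03],[0,0,0.03],[0,0,0.03],[0,0,0.02],[0,0,0],[0,0,0]],"spin":[0,0,0,0,0,0,0],"hand":[0.088,0.088,0.088,0.088,0.088,0.088,0.088]}' 20
python3 -m handwheel '{"translation":[[0,0,0],[0,0,0],[0,0,0],[0,0,0],[0,0,0],[0,0,0]],"spin":[0,0,0,0,0,0],"hand":[0,0,0,0,0,0]}' 20
```

```text
t: 3.15
eef_pos: [0.5403, -0.1183, 0.0862]
eef_rot: [-180.0, 0.0, 64.7]
wrist_force: [0.3, 0.0, 1.0]
opening: 0.0877
grip_force: 0.0
t: 3.75
eef_pos: [0.5401, -0.1184, 0.0861]
eef_rot: [180.0, 0.0, 64.8]
wrist_force: [0.1, 0.1, 1.3]
opening: 0.0426
grip_force: 0.0
```

```bash
python3 -m handwheel '{"translation":[[0,0,0],[0,0,0],[0,0,0],[0,0,0],[0,0,0],[0,0,0]],"spin":[0,0,0,0,0,0],"hand":[0,0,0,0,0,0]}' 20
```

```text
t: 4.35
eef_pos: [0.54, -0.1183, 0.086]
eef_rot: [-180.0, 0.0, 64.8]
wrist_force: [0.0, 0.4, 0.9]
opening: 0.0127
grip_force: 20.0
```

```bash
python3 -m handwheel '{"translation":[[0.00045,-0.009,0],[0.00045,-0.009,0],[0.00045,-0.009,0],[0.00045,-0.009,0],[0.00045,-0.009,0],[0.00045,-0.009,0],[0.00045,-0.009,0]],"spin":[0.1,0.1,0.1,0.1,0.1,0.1,0.1],"hand":[0,0,0,0,0,0,0]}' 20
python3 -c "
from h import *
s=get_state();d=s['eef_pos'][:2]-[.577,-.0375];print(np.hypot(*d),np.radians(245.2-np.degrees(np.arctan2(*d[::-1]))%360),s['joints'].round(1))"
```

```text
t: 5.05
eef_pos: [0.4969, -0.0758, 0.086]
eef_rot: [179.9, -0.0, 24.4]
wrist_force: [1.5, -3.2, -3.4]
opening: 0.0132
grip_force: 20.0
0.08883558129997393 0.6919794058007833 [  5.8  42.9  -4.  117.2   8.3  20.1 -70.6]
```

```bash
python3 -m handwheel '{"translation":[[0.00045,-0.009,0],[0.00045,-0.009,0],[0.00045,-0.009,0],[0.00045,-0.009,0],[0.00045,-0.009,0],[0.00045,-0.009,0],[0.00045,-0.009,0]],"spin":[0.1,0.1,0.1,0.1,0.1,0.1,0.1],"hand":[0,0,0,0,0,0,0]}' 20
python3 -m handwheel '{"translation":[[0.0002,-0.0054,0],[0.0002,-0.0054,0],[0.0002,-0.0054,0],[0.0002,-0.0054,0],[0,0,0]],"spin":[0.06,0.06,0.06,0.06,0],"hand":[0,0,0,0,0]}' 25
python3 -c "
from h import *
s=get_state();d=s['eef_pos'][:2]-[.577,-.0375];print(np.hypot(*d),np.radians(245.2-np.degrees(np.arctan2(*d[::-1]))%360),s['joints'].round(1),s['wrist_force'])"
```

```text
t: 5.75
eef_pos: [0.4908, -0.0141, 0.0859]
eef_rot: [179.9, 0.0, -15.7]
wrist_force: [-1.6, -4.0, -1.3]
opening: 0.0126
grip_force: 20.0
t: 6.25
eef_pos: [0.4988, 0.006, 0.0859]
eef_rot: [179.9, 0.1, -29.3]
wrist_force: [-2.4, -3.0, 0.7]
opening: 0.0127
grip_force: 25.0
0.08944788070460072 1.645861832578922 [ -11.4   43.4    8.7  118.1  -17.6   19.9 -107.6] [-2.37366429 -3.00612981  0.6544636 ]
```

```bash
python3 -m handwheel '{"translation":[[0,0,0],[0,0,0],[0,0,0],[0,0,0],[0,0,0],[0,0,0],[0,0,0],[0,0,0]],"spin":[0,0,0,0,0,0,0,0],"hand":[0.06,0.06,0.06,0.06,0.06,0.06,0.06,0.06]}' 20
python3 -m handwheel '{"translation":[[0,0,-0.03],[0,0,-0.04],[0,0,-0.04],[0,0,-0.04],[0,0,-0.03],[0,0,0]],"spin":[0,0,0,0,0,0],"hand":[0.088,0.088,0.088,0.088,0.088,0.088]}'
python3 - <<'E'
from h import *
grab('top');W=cloud(dict(np.load('pics/top.npz')))
rects(W,.13,.15,(.589,.114),.05); rects(W,.108,.125,(.498,.0),.04,5); rects(W,.055,.07,(.585,.06),.06); rects(W,.095,.105,(.59,.14),.08)
W=cloud(grab('scene'));rects(W,.13,.15,(.589,.114),.05)
p=get_state(); s=grab('wrist');pp=np.r_[p['eef_pos'],p['eef_rot']];W=wcloud(s,pp)
rects(W,.13,.15,(.589,.114),.05);rects(W,.108,.125,(.498,.0),.04,5); rects(W,.055,.07,(.585,.06),.06);rects(W,.095,.105,(.59,.14),.08)
print(pp,delta(pp,(.589,.114),.2))
E
```

```text
t: 7.05
eef_pos: [0.4999, 0.0071, 0.086]
eef_rot: [180.0, -0.0, -29.2]
wrist_force: [0.8, -0.4, -0.0]
opening: 0.0601
grip_force: 0.0
t: 7.65
eef_pos: [0.5025, 0.0069, 0.2698]
eef_rot: [-179.7, -0.4, -29.2]
wrist_force: [0.5, 0.5, 0.5]
opening: 0.0881
grip_force: 0.0
0.13 0.15 62 [0.589  0.1224 0.1405] rect [588.3 121.7] [41.5 11.6] 88.4 px [281.3 199.7]
0.055 0.07 87 [0.6256 0.0811 0.0635] rect [625.4  84.7] [21.  50.5] 0.1 px [296.7 190.4]
0.095 0.105 379 [0.5919 0.161  0.1003] rect [591.5 150.4] [110.6  40.1] 85.9 px [268.6 200.9]
0.13 0.15 72 [0.5899 0.1097 0.1397] rect [588.1 112. ] [55.8 13.3] 82.6 px [329.8 179.8]
0.13 0.15 498 [0.5878 0.1088 0.1396] rect [588.4 111.6] [55.8 14.2] 78.5 px [189.  156.7]
0.108 0.125 153 [0.4981 0.0036 0.117 ] rect [497.7   3.7] [13.5 13.5] 0.4 px [320.9 176. ]
0.055 0.07 2650 [0.5869 0.078  0.0626] rect [586.5  85.7] [ 58.6 100.7] 85.3 px [232.8 133.4]
0.095 0.105 2096 [0.5904 0.1455 0.1001] rect [590.5 144.7] [113.   41.1] 85.8 px [178.7 164.1]
[ 4.99799600e-01  7.27408646e-03  2.66155454e-01 -1.79963535e+02
 -2.70363015e-02 -2.91583206e+01] [ 0.0259 -0.1367  0.0662]
```

View pics/wrist_raw.png

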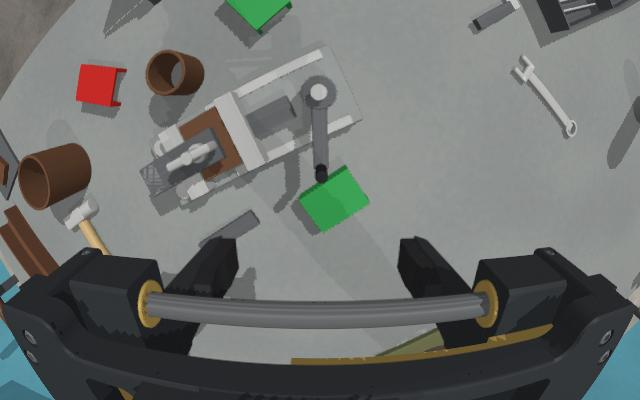

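The wrist view shows the lever swung to 1.62 rad, with the post at (321,174). The jaw is against the channel, and the wings are at (189,157). Moving to just short of the wings with the yaw turned to match.

```bash
python3 -m handwheel '{"translation":[[0.0152,-0.0324,0],[0.0152,-0.0324,0],[0.0152,-0.0324,0]],"spin":[0,0,0],"hand":[0.088,0.088,0.088]}'
python3 -m handwheel '{"translation":[[0,0,0.005],[0,0,0.005],[0,0,0.005],[0,0,0.005],[0,0,0.005],[0,0,0.005],[0,0,0.005]],"spin":[-0.145,-0.145,-0.145,-0.145,-0.145,-0.145,-0.145],"hand":[0.088,0.088,0.088,0.088,0.088,0.088,0.088]}'
python3 -m handwheel '{"translation":[[0,0,0],[0,0,0],[0,0,0],[0,0,0],[0,0,0],[0,0,0],[0,0,0],[0,0,0]],"spin":[-0.145,-0.145,-0.145,-0.145,-0.145,-0.145,-0.145,0],"hand":[0.088,0.088,0.088,0.088,0.088,0.088,0.088,0.088]}'
python3 - <<'E'
from h import *
p=get_state(); s=grab('wrist');pp=np.r_[p['eef_pos'],p['eef_rot']];W=wcloud(s,pp)
rects(W,.135,.145,(.589,.114),.05);rects(W,.055,.07,(.585,.06),.06);rects(W,.095,.105,(.59,.14),.08)
print(pp,p['joints'].round(1),delta(pp,(.588,.1125),.109))
E
```

```text
t: 8.1
eef_pos: [0.5869, 0.0704, 0.264]
eef_rot: [179.9, 0.2, -29.2]
wrist_force: [-0.2, 0.8, -0.0]
opening: 0.0883
grip_force: 0.0
t: 8.8
eef_pos: [0.5857, 0.0696, 0.2286]
eef_rot: [-179.9, 0.2, 29.3]
wrist_force: [0.1, 0.3, -0.8]
opening: 0.0879
grip_force: 0.0
t: 9.6
eef_pos: [0.5859, 0.0695, 0.229]
eef_rot: [-179.8, -0.0, 87.2]
wrist_force: [-0.3, -0.0, 0.6]
opening: 0.0879
grip_force: 0.0
0.135 0.145 793 [0.5884 0.1134 0.14  ] rect [588.5 113. ] [54.7 13.4] 87.2 px [318.9 142.1]
0.055 0.07 2641 [0.5878 0.0776 0.063 ] rect [586.3  86. ] [ 57.9 100.2] 85.9 px [319.8 165.1]
0.095 0.105 4029 [0.5912 0.1517 0.1001] rect [591.3 145.4] [112.6  40.9] 86.8 px [319.9  97.1]
[ 5.85859224e-01  6.94671652e-02  2.28951790e-01 -1.79765594e+02
 -1.67070077e-02  8.71653804e+01] [ -1.4  36.4 -16.9  94.7  12.7  51.  -26.1] [0.0431 0.     0.12  ]
```

View pics/wrist_raw.png

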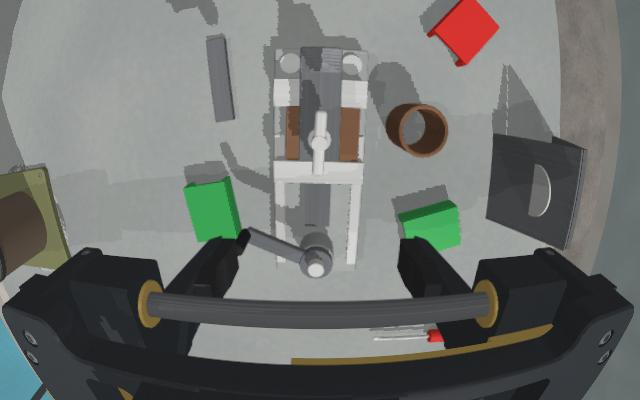

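The wings run along image column 319, rows 110–175, aligned with tool x. Their centre is (0.5884, 0.113), height 0.140, length 55 mm. All as expected. Moving over them, down, and gripping.

```bash
python3 -m handwheel '{"translation":[[0.0218,0.0001,0],[0.0218,0.0002,0],[0,0,0.03],[0,0,0.03],[0,0,0.03],[0,0,0.029],[0,0,0]],"spin":[0,0,0,0,0,0,0],"hand":[0.088,0.088,0.088,0.088,0.088,0.06,0.04]}' 30
python3 -m handwheel '{"translation":[[0,0,0],[0,0,0],[0,0,0],[0,0,0],[0,0,0],[0,0,0],[0,0,0],[0,0,0]],"spin":[0,0,0,0,0,0,0,0],"hand":[0,0,0,0,0,0,0,0]}'
python3 -m handwheel '{"translation":[[0,0,0],[0,0,0],[0,0,0]],"spin":[0,0,0],"hand":[0,0,0]}'
```

```text
t: 10.35
eef_pos: [0.586, 0.1123, 0.1078]
eef_rot: [-179.5, 0.2, 87.0]
wrist_force: [-0.7, 0.4, 0.3]
opening: 0.0743
grip_force: 0.0
t: 11.15
eef_pos: [0.5889, 0.1132, 0.1119]
eef_rot: [-179.9, 0.0, 87.1]
wrist_force: [-5.2, 0.6, 3.5]
opening: 0.0102
grip_force: 8.1
t: 11.45
eef_pos: [0.5889, 0.1132, 0.112]
eef_rot: [-179.9, 0.0, 87.1]
wrist_force: [-3.2, 0.5, 3.6]
opening: 0.0092
grip_force: 29.8
```

```bash
python3 -m handwheel '{"translation":[[0,0,0],[0,0,0],[0,0,0],[0,0,0],[0,0,0],[0,0,0]],"spin":[0.11,0.11,0.11,0.11,0.11,0.11],"hand":[0,0,0,0,0,0]}' 30
python3 -m handwheel '{"translation":[[0,0,0],[0,0,0],[0,0,0],[0,0,0],[0,0,0],[0,0,0]],"spin":[0.11,0.11,0.11,0.11,0.11,0],"hand":[0,0,0,0,0,0]}' 30
python3 -c "
from h import *
s=get_state();print(s['joints'].round(1),s['torque'])"
```

```text
t: 12.05
eef_pos: [0.5892, 0.1131, 0.112]
eef_rot: [-180.0, 0.0, 49.1]
wrist_force: [-1.9, -0.6, 3.0]
opening: 0.0094
grip_force: 29.8
t: 12.65
eef_pos: [0.5894, 0.1128, 0.112]
eef_rot: [179.9, 0.0, 17.8]
wrist_force: [-2.9, -0.9, 2.8]
opening: 0.0094
grip_force: 29.7
[-18.3  45.5   5.4  99.8  -6.6  35.  -81.3] [-0.2287065   0.42528126 -0.05407887]
```

```bash
python3 -m handwheel '{"translation":[[0,0,0],[0,0,0],[0,0,0],[0,0,0],[0,0,-0.02],[0,0,-0.03],[0,0,0]],"spin":[0,0,0,0,0,0,0],"hand":[0.06,0.06,0.06,0.06,0.06,0.06,0.06]}' 30
python3 -m handwheel '{"translation":[[0,0,0],[0,0,0],[0,0,0],[0,0,0],[0,0,0],[0,0,0],[0,0,0],[0,0,0]],"spin":[-0.14,-0.14,-0.14,-0.14,-0.14,-0.14,-0.14,-0.14],"hand":[0.06,0.06,0.06,0.06,0.06,0.06,0.06,0.06]}'
python3 -m handwheel '{"translation":[[0,0,0],[0,0,0],[0,0,0],[0,0,0],[0,0,0],[0,0,0],[0,0,0],[0,0,0]],"spin":[-0.14,-0.14,-0.14,-0.14,-0.14,-0.14,-0.14,-0.14],"hand":[0.06,0.06,0.06,0.06,0.06,0.06,0.06,0.06]}'
python3 -m handwheel '{"translation":[[0,0,0],[0,0,0],[0,0,0],[0,0,0],[0,0,0],[0,0,0],[0,0,0],[0,0,0]],"spin":[-0.14,-0.14,-0.14,-0.14,-0.14,-0.14,-0.06,0],"hand":[0.06,0.06,0.06,0.06,0.06,0.06,0.06,0.06]}'
python3 - <<'E'
from h import *
p=get_state(); s=grab('wrist');pp=np.r_[p['eef_pos'],p['eef_rot']];W=wcloud(s,pp)
print(pp,p['joints'].round(1),delta(pp,(.5884,.113),.109))
rects(W,.134,.145,(.589,.114),.05)
s=grab('top');rects(cloud(s),.13,.15,(.589,.114),.05,6)
s=grab('scene');rects(cloud(s),.13,.15,(.589,.114),.05,6)
E
```

```text
t: 13.35
eef_pos: [0.5925, 0.1136, 0.1654]
eef_rot: [180.0, -0.4, 17.8]
wrist_force: [0.3, -0.7, 0.1]
opening: 0.0598
grip_force: 0.0
t: 14.15
eef_pos: [0.5893, 0.1132, 0.1613]
eef_rot: [-180.0, 0.0, 82.3]
wrist_force: [-0.3, -1.0, 0.0]
opening: 0.0598
grip_force: 0.0
t: 14.95
eef_pos: [0.5893, 0.1131, 0.1613]
eef_rot: [-180.0, -0.0, 146.5]
wrist_force: [-0.1, 0.3, 0.8]
opening: 0.0602
grip_force: 0.0
t: 15.75
eef_pos: [0.5893, 0.113, 0.1612]
eef_rot: [179.9, -0.1, -162.3]
wrist_force: [0.4, -0.6, 0.0]
opening: 0.0599
grip_force: 0.0
[ 5.89284556e-01  1.13020443e-01  1.61210134e-01  1.79949771e+02
 -5.40138469e-02 -1.62282390e+02] [  8.9  47.4 -44.7  96.2  39.9  53.6  56.4] [0.0008 0.0002 0.0522]
0.134 0.145 1208 [0.5856 0.1116 0.14  ] rect [587.7 112. ] [55.1 13.4] 15.9 px [317.4 217.5]
0.13 0.15 64 [0.5924 0.1101 0.1385] rect [590.1 111.4] [52.5 13.4] 18.8 px [330.5 180.3]
```

```bash
python3 -m handwheel '{"translation":[[0.0005,0,0.026],[0,0,0.025],[0,0,0],[0,0,0],[0,0,0],[0,0,0],[0,0,0],[0,0,0]],"spin":[0,0,0,0,0,0,0,0],"hand":[0.06,0.06,0,0,0,0,0,0]}' 30
python3 -m handwheel '{"translation":[[0,0,0],[0,0,0],[0,0,0],[0,0,0],[0,0,0],[0,0,0]],"spin":[0,0,0,0,0,0],"hand":[0,0,0,0,0,0]}' 30
```

```text
t: 16.7
eef_pos: [0.5894, 0.1132, 0.1116]
eef_rot: [-180.0, 0.1, -162.3]
wrist_force: [-0.6, -0.1, -0.2]
opening: 0.0141
grip_force: 0.0
t: 17.3
eef_pos: [0.5894, 0.113, 0.1114]
eef_rot: [-180.0, 0.0, -162.3]
wrist_force: [0.0, -1.9, 5.7]
opening: 0.0097
grip_force: 30.0
```

Gripped squarely. Turning clockwise about 1.1 rad, then small steps until it seats.

```bash
python3 -m handwheel '{"translation":[[0,0,0],[0,0,0],[0,0,0],[0,0,0],[0,0,0],[0,0,0],[0,0,0],[0,0,0]],"spin":[0.12,0.12,0.12,0.12,0.12,0.12,0.12,0.12],"hand":[0,0,0,0,0,0,0,0]}' 30
python3 -m handwheel '{"translation":[[0,0,0],[0,0,0],[0,0,0],[0,0,0]],"spin":[0.06,0.06,0.03,0],"hand":[0,0,0,0]}' 30
python3 -c "
from h import *
s=get_state();print(s['joints'].round(1),s['torque'])"
python3 -m handwheel '{"translation":[[0,0,0],[0,0,0],[0,0,0],[0,0,0]],"spin":[0.03,0.03,0.03,0],"hand":[0,0,0,0]}' 30
python3 -c "
from h import *
s=get_state();print(s['joints'].round(1),s['torque'],s['eef_rot'])"
```

```text
t: 18.1
eef_pos: [0.5893, 0.1124, 0.1114]
eef_rot: [-180.0, 0.1, 142.4]
wrist_force: [-0.9, -2.4, 5.3]
opening: 0.0097
grip_force: 30.0
t: 18.5
eef_pos: [0.5893, 0.1123, 0.1114]
eef_rot: [-180.0, 0.1, 134.1]
wrist_force: [-1.3, -1.9, 6.1]
opening: 0.0095
grip_force: 30.0
[ -1.   47.1 -25.4  98.9  29.   40.6   2.4] [-0.52843468  0.01452469  0.0535205 ]
t: 18.9
eef_pos: [0.5892, 0.1123, 0.1114]
eef_rot: [-180.0, 0.1, 128.9]
wrist_force: [-0.5, -2.5, 6.5]
opening: 0.0092
grip_force: 30.0
[ -1.8  46.9 -24.   99.   27.5  40.1  -1.5] [-0.48215348  0.01210995  0.01239037] [-1.79964411e+02  7.26144558e-02  1.28910462e+02]
```

```bash
for i in 1; do python3 -m handwheel '{"translation":[[0,0,0],[0,0,0],[0,0,0]],"spin":[0.03,0.02,0],"hand":[0,0,0]}' 30; python3 -c "
from h import *
s=get_state();print(s['torque'],s['eef_rot'])"; python3 -m handwheel '{"translation":[[0,0,0],[0,0,0],[0,0,0]],"spin":[0.03,0.02,0],"hand":[0,0,0]}' 30; python3 -c "
from h import *
s=get_state();print(s['torque'],s['eef_rot'])"; done
```

```text
t: 19.2
eef_pos: [0.5892, 0.1123, 0.1114]
eef_rot: [-180.0, 0.1, 126.1]
wrist_force: [-1.3, -2.6, 5.8]
opening: 0.0096
grip_force: 30.1
[-0.49738724  0.02096401  0.14265878] [-1.79966070e+02  7.74760413e-02  1.26081454e+02]
t: 19.5
eef_pos: [0.5892, 0.1123, 0.1114]
eef_rot: [-180.0, 0.1, 123.3]
wrist_force: [0.0, -2.7, 5.8]
opening: 0.0093
grip_force: 31.0
[-0.55638342 -0.03277948  0.40912493] [-1.79968039e+02  9.60039156e-02  1.23292417e+02]
```

```bash
python3 -m handwheel '{"translation":[[0,0,0],[0,0,0],[0,0,0]],"spin":[0.03,0.02,0],"hand":[0,0,0]}' 30
python3 - <<'E'
from h import *
s=get_state();print(s['torque'],s['eef_rot'],s['joints'].round(1))
rects(cloud(grab('scene')),.105,.15,(.589,.113),.035,6)
cv2.imwrite('pics/sc2.png',cv2.resize(cv2.imread('pics/scene_raw.png')[140:240,260:400],(784,560),interpolation=2))
E
```

```text
t: 19.8
eef_pos: [0.5892, 0.1123, 0.1113]
eef_rot: [-180.0, 0.1, 120.5]
wrist_force: [-0.7, -2.5, 6.6]
opening: 0.0097
grip_force: 32.5
[-0.59498023 -0.00450927  0.59440476] [-1.79972573e+02  1.02604159e-01  1.20467853e+02] [ -3.1  46.5 -21.6  99.1  25.2  39.2  -7.8]
0.105 0.15 93 [0.5932 0.1039 0.1365] rect [591.5 109.6] [32.7 48.4] 4.4 px [329.7 182.1]
```

View pics/sc2.png

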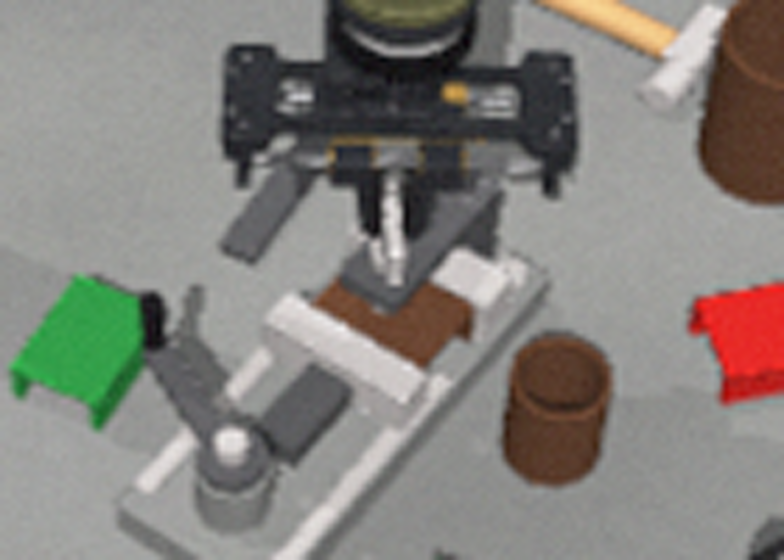

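The crop shows the fingers on the wings at (395,220), with the jaw against the channel at (345,345) and the channel against the fixed jaw. The moment about z rose from 0.05 to 0.59 N m from a yaw of about 126.5° on, so the screw is seated. Backing off to a yaw of about 216.5°.

```bash
python3 -m handwheel '{"translation":[[0,0,0],[0,0,0],[0,0,0],[0,0,0],[0,0,0],[0,0,0],[0,0,0]],"spin":[-0.12,-0.12,-0.12,-0.12,-0.12,-0.12,-0.12],"hand":[0,0,0,0,0,0,0]}' 30
python3 -m handwheel '{"translation":[[0,0,0],[0,0,0],[0,0,0],[0,0,0],[0,0,0],[0,0,0],[0,0,0],[0,0,0]],"spin":[-0.12,-0.12,-0.12,-0.12,-0.12,-0.12,-0.12,0],"hand":[0,0,0,0,0,0,0,0]}' 30
python3 - <<'E'
from h import *
p=get_state();print(p['torque'],p['joints'].round(1)); s=grab('wrist');pp=np.r_[p['eef_pos'],p['eef_rot']];W=wcloud(s,pp)
print(pp)
rects(W,.134,.145,(.589,.113),.04);rects(W,.108,.125,(.498,.004),.03,6)
t=cloud(grab('top'));rects(t,.13,.145,(.589,.114),.035,6);rects(t,.108,.125,(.498,.004),.03,6)
rects(cloud(grab('scene')),.13,.145,(.589,.113),.035,6)
cv2.imwrite('pics/w2.png',cv2.resize(cv2.imread('pics/wrist_raw.png')[60:360,160:480],(640,600)))
E
```

```text
t: 20.55
eef_pos: [0.5894, 0.1126, 0.1114]
eef_rot: [-180.0, 0.0, 168.7]
wrist_force: [-0.4, -0.8, 4.7]
opening: 0.0098
grip_force: 30.0
t: 21.35
eef_pos: [0.5893, 0.1131, 0.1114]
eef_rot: [180.0, 0.0, -143.2]
wrist_force: [-0.9, -1.6, 6.1]
opening: 0.0092
grip_force: 30.0
[-0.259644    0.00471801  0.04968102] [  9.8  52.4 -46.9  98.3  47.7  51.4  69. ]
[ 5.89286062e-01  1.13136103e-01  1.11366075e-01  1.79993221e+02
  2.87355649e-02 -1.43237014e+02]
0.134 0.145 2281 [0.5844 0.1096 0.14  ] rect [588.3 108.9] [52.9 34.4] 13.9 px [317.6 249.6]
0.108 0.125 227 [0.5007 0.0078 0.1152] rect [500.5   6.9] [ 5.7 13.3] 39.9 px [258.5   4.3]
0.108 0.125 21 [0.4977 0.0086 0.1185] rect [497.7   8.6] [11.1 11.4] 0.1 px [323. 232.]
0.13 0.145 7 [0.5696 0.0948 0.1386] rect [568.2  95.2] [ 3.1 10.8] 33.0 px [321.9 180.4]
```

View pics/w2.png

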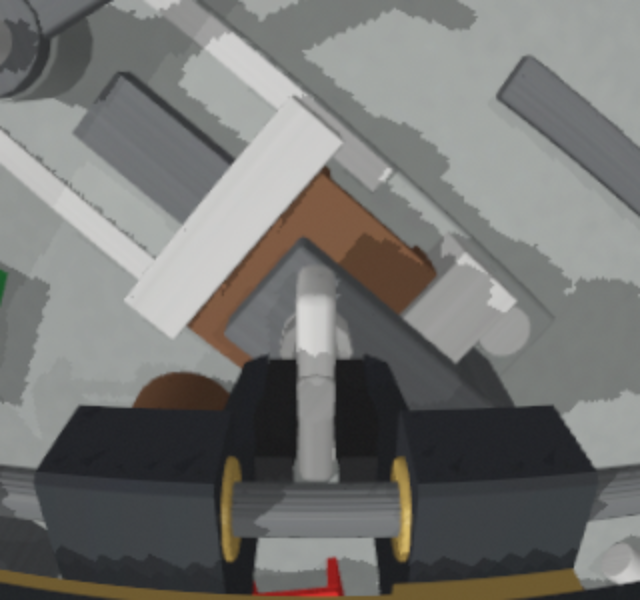

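The picture shows the wings at (317,375) upright between the pads, aligned with tool x. The jaw is flush against the channel, and the channel against the fixed jaw. The wings' direction gives the screw at about 2.42 rad (target 2.43), with a 30 N grip. Handing in.

```bash
python3 -c "
from rig import *
print(close_job())"
```

```text
the job is handed in; nothing more can be done
None
```

The job is handed in at about 21 s: the channel is clamped with the lever at about 1.62 rad, and the screw was seated, then backed off a quarter turn to about 2.42 rad, with the wings held at 30 N; no verdict was returned.

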